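# Clear the pendulum cradle and hold the pendulum over it

### The arm

A 6-joint arm with a two-finger parallel gripper is mounted at the origin on the work surface. World frame = base frame: x ahead of the robot, y to its left, z up, the work surface at z = 0. Lengths are in m, angles in rad, forces in N, time in s.
With the tool pointing down it reaches from about 0.325 to 0.85 m from the base axis. Payload 4.4 kg.
Tool frame: the origin (TCP) lies on the centre line of the jaws, within the pads' length; the fingertips stand 11 mm ahead of it and the grasp point (between the pads) lies 8 mm behind it; z points along the fingers, y is the direction in which the jaws open and shut (so a half turn about z gives the same grasp; the last joint's range is limited). The gripper opens to 94 mm and grips with 3 to 60 N. Pads are 16 mm wide; open, the fingers measure 119 mm over their backs; the gripper's body (75 mm by 177 mm) begins 78 mm behind the grasp point.
Start: joints at [-1.377, 0.207, 1.542, -0, 1.393, -0.15], TCP at [0.194, -0.541, 0.216] pointing down, gripper open.
Joint ranges: [-2.73, 2.73], [-0.86, 2.22], [0.23, 2.46], [-1.11, 4.25], [0.08, 2.63], [-2.82, 2.82]. Speed limits (rad/s): [2.79, 2.79, 3.14, 3.14, 3.14, 3.14].

### API

Orientations are given as a unit quaternion [x, y, z, w].
In Python, from cell import arm gives the robot as it stands. The module is installed in compiled form; this text tells all that it offers.
- The arm moves only by the shell command python3 -m pendant 'ROWS' [FORCE]. ROWS is JSON, a list of rows, each a list of 7 numbers: the shift along the world's x, y, z as a fraction of full scale, then the turn, a rotation vector about the world's x, y, z as a fraction of full scale, then the opening, from -1 (shut) to 1 (fully open). A call has 1 to 12 rows; each row is the pose to reach, as a shift and turn from the pose measured when the call began; what a row does not reach only later rows make up. Full scale, the value 1, is 0.12 m for a shift and 90 degrees for a turn. A row lasts 1/12 s, in which the tool goes at most 41.7 mm and 7.16 degrees, less where a joint would pass 70% of its speed; a pose out of reach is approached as far as the arm can. A call with a number of a shift or a turn outside -1 to 1 is refused whole. A call with a gripper value outside its range is refused whole. The fingers move at their own pace and stop on an object; FORCE is the grip in N (left out, the last holds). Time passes only in rows, so rows that repeat a pose let the fingers close. It gives the time, the measured TCP pose, the force and the opening at its end, in the units of the state.
- arm.sense(): the state, without advancing time (a new reading comes with each control period).
- arm.capture(name): name is "side" or "top"; returns the picture (384x512x3 uint8, red, green, blue); there is no depth.
- arm.camera_model(name): a dict with "K" (3x3 intrinsics, pixels), "D" ([k1, k2, p1, p2, k3] as OpenCV has them; the pictures are not rectified), "cam_to_world" (4x4, takes a point from camera to world coordinates). Camera axes: x right, y down, z forward; pixel columns grow to the right and rows downward; lengths in m; the calibration is good to about 2 mm. A picture is of the moment at which its call begins. camera_model takes no time and is no camera call.
- arm.close_job(): hands the job in, once; it reports no verdict.
The state is a dict: "time": time; "q": joint angles; "joint_velocities": joint speeds; "joint_efforts": joint torques, N m; "position": TCP position; "tcp_rot": TCP orientation; "ft_force": force on the tool from outside, world axes, zero at the start; "moment": the same for the moment, N m; "opening": finger opening in m.
Only numpy, scipy, OpenCV 4.12 (cv2) and the standard library are available. Lean on these libraries where they do the work, as an engineer would, in place of code of your own. Each camera call takes 0.05 s, during which the arm holds its last target.

### The job

A rubber ball has been left in the ring of the pendulum cradle: take it off and lower it gently to the bottom of the deep metal pot, without dropping it in. Then pick up the clock pendulum by its balance point on the rod and hold it still and level about 5 cm above the cradle, brass bob over the ring-topped pillar and rod over the fork, in line with it; finish while still holding it there, not set down. Leave the wooden block, the screwdriver and the loupe as they lie.

Things in the scene. Friction and masses are not known exactly. Their poses are not given: they have to be found in the camera images.
- ball_center (a point): Centre of the black rubber ball, 50 mm in diameter, about 60 g. At the start it sits loose in the ring on top of the cradle's pillar, its centre 21 mm above the ring's top (71 mm above the bench). Its axes mean nothing.
- pot_in (a point): Centre of the inner floor of the deep, open, round aluminium pot (loose, about 0.7 kg), 6 mm above the bench. The pot is 68 mm high; its inside is about 144 mm across at the floor and 152 mm at the rim (wall 4 mm, outside 160 mm). z points up.
- pot_rim (a point): Centre of the pot's mouth, level with its rim, 62 mm above its inner floor.
- pendulum_balance (a point): Balance point (centre of mass) of the clock pendulum, half-way up its square steel rod (12 x 12 mm), 70 mm from the bob's centre, 43 mm from its edge. The pendulum is one loose rigid piece, 251 mm long, about 0.6 kg, lying flat: this point 12 mm above the bench, the rod's underside 6 mm clear of it. x axis along the rod from the bob to the top block, z up.
- pendulum_bob (a point): Centre of the pendulum's heavy brass bob, a round drum 54 mm across and 24 mm thick lying on its flat face; 70 mm from the balance point along -x. A small nut sticks out 6 mm beyond the bob.
- pendulum_tail (a point): Point on the centre line of the rod, 95 mm from the balance point along +x (165 mm from the bob's centre); it belongs above the cradle's fork. The rod is bare up to 31 mm beyond it, where a brass top block (22 mm long, 20 mm wide, 24 mm high) ends the pendulum.
- cradle: Pendulum cradle, fixed to the bench. Aluminium base 230 x 50 mm, 10 mm thick. Origin at bench level, under where the pendulum's balance point belongs; x axis along the base from the ring-topped pillar to the fork, z up. Pillar 70 mm along -x, fork 95 mm along +x.
- cradle_rest (a point): Centre of the top of the brass ring (outside 38 mm, inside 26 mm across) on the cradle's round pillar, 50 mm above the bench: the bob belongs above it. x axis towards the fork, z up.
- cradle_fork (a point): Middle of the floor of the cradle's fork, 56 mm above the bench; its two prongs, 22 mm apart, end 75 mm above the bench (25 mm above the ring). The rod belongs above it.
- block: Bystander: dark wooden bar lying on the bench, 120 x 22 x 22 mm, origin under its centre, x along it.
- screwdriver: Bystander: screwdriver lying on the bench, 150 mm long, x along it.
- loupe: Bystander: small black loupe standing on the bench, 38 mm across, 30 mm high, origin under its centre.
Things that resemble listed ones, but are neither listed nor needed, are in the scene too. What is shaped like the cradle but orange or red is not meant. What is shaped like the part that bears ball_center but orange or turquoise is not meant.

How it is judged:
On the way, in this order (a step that is already met when the one before it is completed fails the run):
1. the ball lies on the bottom of the pot, let go (horizontal distance between ball_center and pot_in below 0.055 m and z of ball_center in the frame of pot_in between 0.015 and 0.035 m and contact force between ball and the fingers below 0.05 N), for 0.2 s.
2. the pendulum is off the bench, gripped within 15 mm of its balance point (x of the grasp point in the frame of pendulum_balance between -0.015 and 0.015 m and contact force between pendulum and the fingers above 1 N and height (world z) of each of pendulum_bob, pendulum_tail above 0.03 m), for 0.2 s.
At the end, for the whole second after the job is handed in: Pendulum held still by the fingers within 15 mm of its balance point along the rod, level within 0.1 rad, bob and tail point within 20 mm of plumb over ring and fork, bob underside 23 to 88 mm above the ring, not touching the cradle; ball on the bottom of the pot (x of the grasp point in the frame of pendulum_balance between -0.015 and 0.015 m and contact force between pendulum and the fingers above 1 N and horizontal distance between pendulum_bob and cradle_rest below 0.02 m and horizontal distance between pendulum_tail and cradle_fork below 0.02 m and z of pendulum_bob in the frame of cradle_rest between 0.035 and 0.1 m and angle between pendulum_balance's own z axis and vertical below 0.1 rad and contact force between pendulum and cradle below 0.05 N and linear speed of pendulum below 0.02 m/s and angular speed of pendulum below 0.1 rad/s and horizontal distance between ball_center and pot_in below 0.055 m and z of ball_center in the frame of pot_in between 0.015 and 0.035 m); the arm keeps its last pose, push and grip.
It fails at once if the ball falls into or inside the pot (faster than 0.6 m/s there) (horizontal distance between ball_center and pot_in below 0.075 m and z of ball_center in the frame of pot_in below 0.08 m and linear speed of ball above 0.6 m/s).
It fails at once if the ball is pressed or knocked against the pot with more than 20 N (contact force between ball and pot above 20 N).
It fails at once if the block is moved more than 20 mm (distance of block from where it was at the start of the episode above 0.02 m).
It fails at once if the screwdriver is moved more than 20 mm (distance of screwdriver from where it was at the start of the episode above 0.02 m).
It fails at once if the loupe is moved more than 20 mm (distance of loupe from where it was at the start of the episode above 0.02 m).
It also fails if it takes over 54 s, if anything falls off the work surface, if the arm or the gripper's body presses on something with over 40 N, if the wrist force passes 120 N, or if a joint passes its speed limit or range.

## Working session

There is one attempt and no reset: what is moved stays moved. The work goes in short steps, Python scripts to look and compute and a shell command to move; the robot and the scene stay as the last step left them, time stands still between calls to the robot, and variables do not carry over. Pictures are saved under pics/ and viewed, and the job is handed in when it is done.

```bash
mkdir -p pics; ls; python3 - <<'E'
from cell import arm
import cv2,numpy as np,json
np.set_printoptions(precision=4,suppress=True)
for n in("side","top"):
    im=arm.capture(n); cv2.imwrite(f"pics/{n}0.png",im[:,:,::-1])
    m=arm.camera_model(n); print(n,np.array(m["K"]),m["D"]);print(np.array(m["cam_to_world"]))
print(arm.sense())
E
```

```text
pics
side [[455.7765   0.     259.1691]
 [  0.     455.7765 191.6742]
 [  0.       0.       1.    ]] [0.0378 0.     0.     0.     0.    ]
[[-0.8981 -0.3134  0.3086  0.1611]
 [-0.4399  0.6363 -0.6337  0.8082]
 [ 0.0022 -0.7049 -0.7093  0.9604]
 [ 0.      0.      0.      1.    ]]
top [[347.9171   0.     250.8043]
 [  0.     347.9171 188.2755]
 [  0.       0.       1.    ]] [-0.0342  0.      0.      0.      0.    ]
[[-0.0226 -0.9852  0.1698  0.3926]
 [-0.9997  0.0245  0.0094  0.0126]
 [-0.0134 -0.1695 -0.9854  0.9523]
 [ 0.      0.      0.      1.    ]]
{'time': 0.1, 'q': array([-1.3765,  0.2073,  1.5428, -0.    ,  1.3935, -0.1505]), 'joint_velocities': array([ 0.002 , -0.001 , -0.0049,  0.0002, -0.0004, -0.0011]), 'joint_efforts': array([ -0.0006, -37.1869, -28.2293,   0.0698,   0.031 ,  -0.0001]), 'position': array([ 0.1942, -0.5405,  0.2154]), 'tcp_rot': array([ 0.9852,  0.1716, -0.    , -0.001 ]), 'ft_force': array([-0.5618,  0.3895, -0.1552]), 'moment': array([ 0.0139, -0.028 , -0.0015]), 'opening': 0.09402446660533408}
```

View pics/side0.png

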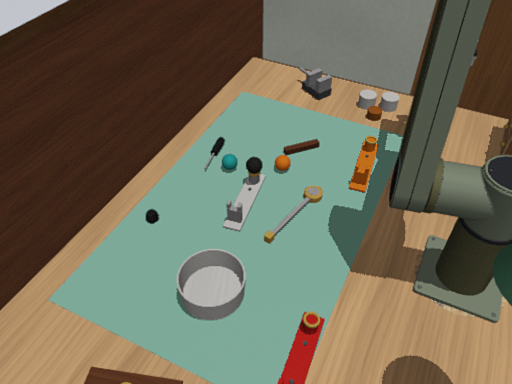

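View pics/top0.png

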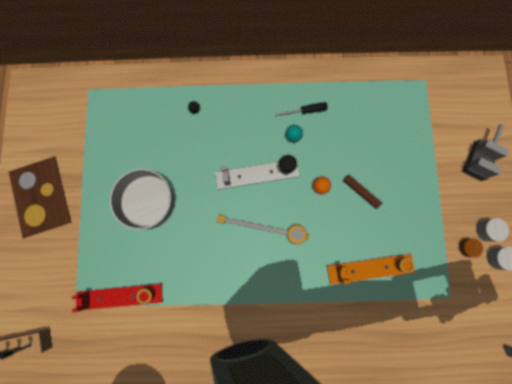

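Top view candidates for the ball: black ball (287,164), turquoise ball (294,133), orange ball (321,185) and the black loupe (194,107). For the cradle: grey (258,174), orange (370,269) and red (118,297). I choose the black ball on the grey cradle and will check that in a crop.

```bash
cat > h.py <<'E'
import numpy as np,cv2
from cell import arm
np.set_printoptions(precision=4,suppress=True)
def ray(n,p):
    m=arm.camera_model(n);K=np.array(m["K"]);D=np.array(m["D"]);T=np.array(m["cam_to_world"])
    u=cv2.undistortPoints(np.array([[p]],float),K,D)[0,0]
    return T[:3,3],T[:3,:3]@np.array([u[0],u[1],1.])
def onz(n,p,z):
    o,d=ray(n,p);return o+d*(z-o[2])/d[2]
def tri(ps,pt):
    A=np.zeros((3,3));b=np.zeros(3)
    L=[]
    for n,p in(("side",ps),("top",pt)):
        o,d=ray(n,p);d=d/np.linalg.norm(d);P=np.eye(3)-np.outer(d,d);A+=P;b+=P@o;L.append((P,o))
    x=np.linalg.solve(A,b);return x,[np.linalg.norm(P@(x-o))*1000 for P,o in L]
def proj(n,X):
    m=arm.camera_model(n);T=np.linalg.inv(np.array(m["cam_to_world"]))
    r,_=cv2.Rodrigues(T[:3,:3]);return cv2.projectPoints(np.array([X],float),r,T[:3,3],np.array(m["K"]),np.array(m["D"]))[0][0,0]
def blobs(im,mask,amin=15):
    n,l,s,c=cv2.connectedComponentsWithStats(mask.astype(np.uint8))
    return [(s[i,:5].tolist(),c[i].round(1).tolist()) for i in range(1,n) if s[i,4]>=amin]
E
python3 - <<'E'
from h import *
t=cv2.imread("pics/top0.png");s=cv2.imread("pics/side0.png")
a=cv2.resize(t[120:280,90:400],None,fx=2.5,fy=2.5,interpolation=cv2.INTER_CUBIC);cv2.imwrite("pics/tc.png",a)
a=cv2.resize(s[130:330,130:340],None,fx=3,fy=3,interpolation=cv2.INTER_CUBIC)[:600];cv2.imwrite("pics/sc.png",a)
for n,im,(x0,x1,y0,y1) in(("top",t,(90,430,85,250)),("side",s,(140,330,100,330))):
    h=cv2.cvtColor(im,cv2.COLOR_BGR2HSV);r=np.zeros(im.shape[:2],bool);r[y0:y1,x0:x1]=1
    print(n,"black",blobs(im,r&(h[:,:,2]<55)))
    print(n,"brass",blobs(im,r&(h[:,:,0]>12)&(h[:,:,0]<32)&(h[:,:,1]>100)&(h[:,:,2]>100)))
    print(n,"grey",blobs(im,r&(h[:,:,1]<45)&(h[:,:,2]>70)))
E
```

```text
top black [([189, 102, 10, 11, 86], [193.6, 107.1]), ([302, 103, 25, 10, 167], [314.0, 107.7]), ([279, 156, 17, 17, 227], [286.9, 163.9])]
top brass [([90, 85, 82, 3, 158], [121.7, 85.6]), ([427, 85, 3, 17, 27], [428.6, 91.4]), ([314, 177, 17, 17, 186], [321.8, 184.8]), ([217, 215, 8, 8, 53], [220.7, 218.5]), ([287, 225, 22, 19, 186], [296.8, 234.3])]
top grey [([275, 109, 27, 7, 60], [288.4, 112.0]), ([215, 162, 85, 28, 1366], [251.4, 174.9]), ([110, 168, 63, 62, 2858], [142.3, 198.4]), ([225, 217, 63, 19, 320], [255.9, 225.8]), ([292, 229, 11, 11, 87], [296.9, 234.1])]
side black [([186, 100, 23, 23, 35], [197.9, 109.7]), ([211, 138, 13, 18, 118], [217.4, 145.9]), ([284, 143, 35, 12, 123], [300.6, 148.8]), ([140, 147, 22, 22, 44], [149.8, 158.2]), ([246, 158, 16, 16, 196], [253.7, 165.1]), ([146, 210, 12, 13, 127], [151.5, 216.1])]
side brass [([140, 100, 93, 100, 2175], [179.6, 144.1]), ([278, 100, 52, 15, 402], [311.6, 104.5]), ([275, 156, 14, 13, 142], [282.1, 161.9]), ([304, 186, 18, 16, 132], [313.3, 193.2]), ([264, 231, 11, 8, 58], [269.1, 234.9]), ([303, 312, 17, 16, 119], [311.3, 319.7]), ([326, 321, 4, 9, 23], [328.0, 326.0])]
side grey [([173, 127, 37, 39, 39], [191.1, 146.0]), ([204, 153, 11, 16, 45], [208.9, 160.2]), ([223, 173, 43, 58, 1048], [242.6, 203.0]), ([308, 188, 11, 7, 63], [313.1, 190.9]), ([271, 197, 39, 38, 270], [290.1, 215.5]), ([176, 249, 70, 71, 3978], [211.2, 283.4])]
```

```bash
echo
```

```text
(no output)
```

View pics/tc.png

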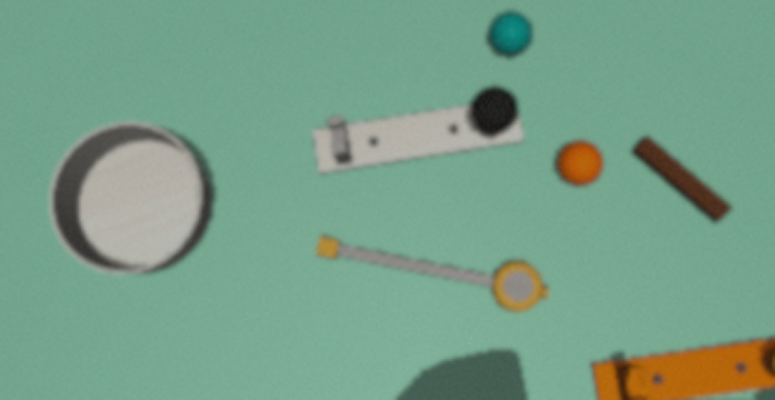

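View pics/sc.png

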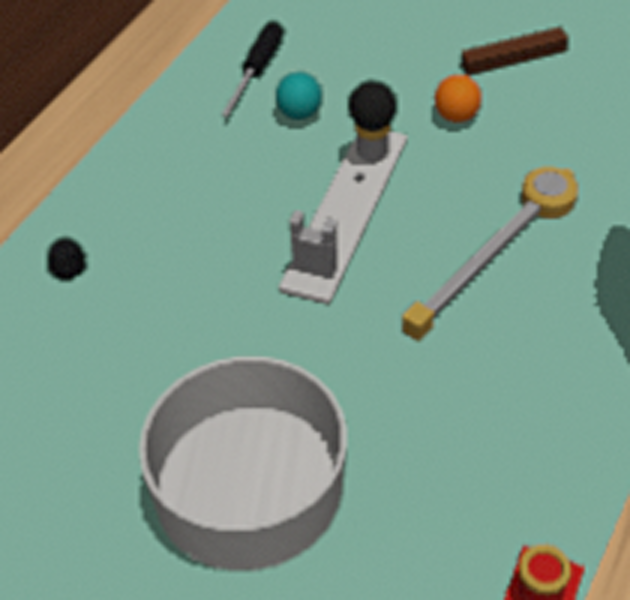

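The crops confirm it: the black ball sits on the grey cradle's brass ring, and the orange and turquoise balls lie on the bench. Now the positions.

```bash
python3 - <<'E'
from h import *
b,e=tri((253.7,165.1),(286.9,163.9));print("ball",b,e)
print("bob z.024",onz("top",(296.9,234.1),.024),onz("side",(313.1,190.9),.024),tri((313.1,190.9),(296.9,234.1)))
print("block z~.02",onz("top",(220.7,218.5),.022),onz("side",(269.1,234.9),.018))
t=cv2.imread("pics/top0.png");s=cv2.imread("pics/side0.png")
# pot: rim outer contour
for n,im,(x0,x1,y0,y1) in(("top",t,(95,180,150,245)),("side",s,(165,255,240,325))):
    h=cv2.cvtColor(im,cv2.COLOR_BGR2HSV);r=np.zeros(im.shape[:2],np.uint8);r[y0:y1,x0:x1]=(h[y0:y1,x0:x1,1]<60)*255
    c=max(cv2.findContours(r,0,1)[0],key=cv2.contourArea);el=cv2.fitEllipse(c);print(n,"pot",el,onz(n,el[0],.068),onz(n,el[0],.034))
    # floor
    f=np.zeros(im.shape[:2],np.uint8);f[y0:y1,x0:x1]=((h[y0:y1,x0:x1,1]<60)&(h[y0:y1,x0:x1,2]>165))*255
    print(blobs(im,f>0,30))
# cradle
h=cv2.cvtColor(t,cv2.COLOR_BGR2HSV);r=np.zeros(t.shape[:2],np.uint8);r[155:195,205:310]=(h[155:195,205:310,1]<60)*255
c=max(cv2.findContours(r,0,1)[0],key=cv2.contourArea)
box=cv2.boxPoints(cv2.minAreaRect(c));print(box)
P=np.array([onz("top",p,.01) for p in box]);print(P,P.mean(0))
# lower edge per column
cols=np.arange(222,296);ed=[max(np.where(r[:,x])[0]) for x in cols]
k=np.polyfit(cols,ed,1);A=onz("top",(222,np.polyval(k,222)),.01);B=onz("top",(296,np.polyval(k,296)),.01);print("edge yaw",A,B,np.arctan2(*(A-B)[[1,0]]))
# fork candidates from crop
m=lambda c,o,f:(np.array(c)+.5)/f-.5+np.array(o)
print("fork prongs side", [onz("side",m(p,(130,130),3),.075) for p in((297,216),(330,224))])
print("prongs top",[onz("top",m(p,(90,120),2.5),.075) for p in((336,121),(343,158))])
E
```

```text
ball [ 0.6069 -0.0735  0.0752] [np.float64(1.501693254799772), np.float64(1.5016932547998603)]
bob z.024 [ 0.4265 -0.0978  0.024 ] [ 0.4296 -0.1004  0.024 ] (array([ 0.4274, -0.097 ,  0.0278]), [np.float64(1.1220458420015447), np.float64(1.1220458420016557)])
block z~.02 [0.4728 0.1039 0.022 ] [0.4761 0.1003 0.018 ]
top pot ((141.21620178222656, 199.0443115234375), (61.86962127685547, 65.29527282714844), 82.68521118164062) [0.5238 0.3049 0.068 ] [0.5288 0.3162 0.034 ]
[([123, 177, 46, 49, 1759], [145.8, 200.6])]
side pot ((211.18344116210938, 283.41436767578125), (69.538818359375, 72.77962493896484), 9.284659385681152) [0.5176 0.3263 0.068 ] [0.5312 0.3079 0.034 ]
[([176, 248, 70, 58, 1974], [211.4, 283.7])]
[[212.8715 167.2902]
 [296.4638 154.0216]
 [300.0666 176.7196]
 [216.4743 189.9882]]
[[ 0.6168  0.1258  0.01  ]
 [ 0.6489 -0.1082  0.01  ]
 [ 0.5839 -0.1152  0.01  ]
 [ 0.5525  0.1161  0.01  ]] [0.6005 0.0046 0.01  ]
edge yaw [0.556  0.1008 0.01  ] [ 0.5839 -0.1039  0.01  ] 1.7061285437921063
fork prongs side [array([0.6031, 0.0872, 0.075 ]), array([0.5721, 0.0828, 0.075 ])]
prongs top [array([0.5985, 0.0888, 0.075 ]), array([0.5593, 0.082 , 0.075 ])]
```

```bash
python3 - <<'E'
from h import *
print("ball",onz("side",(253.7,165.1),.071),onz("top",(286.9,163.9),.071))
print("pot rim",onz("side",(211.4,277.5),.068),onz("top",(141.4,199),.068),"floor top",onz("top",(145.8,200.6),.006))
E
python3 -m pendant '[[1,1,0,0,0,0.1,1],[1,1,0,0,0,0.2,1],[1,1,0,0,0,0.25,1],[1,1,0,0,0,0.3,1],[1,1,0,0,0,0.3,1],[1,1,0,0,0,0.3,1]]' 10
```

```text
ball [ 0.6106 -0.0776  0.071 ] [ 0.6064 -0.0743  0.071 ]
pot rim [0.5254 0.3121 0.068 ] [0.5239 0.3045 0.068 ] floor top [0.5283 0.3125 0.006 ]
time: 0.6
position: [0.3155, -0.4185, 0.215]
tcp_rot: [0.917, 0.398, -0.0, -0.001]
ft_force: [0.2, 0.4, 0.5]
opening: 0.094
```

```bash
python3 -m pendant '[[0.9,1,0,0,0,0.1,1],[0.9,1,0,0,0,0.2,1],[0.9,1,0,0,0,0.3,1],[0.9,1,0,0,0,0.334,1],[0.9,1,0,0,0,0.334,1],[0.9,1,0,0,0,0.334,1]]'
python3 -m pendant '[[0.9,1,0,0,0,0,1],[0.9,1,0,0,0,0,1],[0.9,1,0,0,0,0,1],[0.9,1,0,0,0,0,1],[0.9,1,0,0,0,0,1],[0.9,1,0,0,0,0,1]]'
```

```text
time: 1.1
position: [0.4239, -0.2983, 0.2148]
tcp_rot: [0.782, 0.623, -0.001, -0.001]
ft_force: [-0.1, -0.6, 0.2]
opening: 0.0939
time: 1.6
position: [0.5321, -0.1792, 0.2143]
tcp_rot: [0.782, 0.623, -0.002, -0.001]
ft_force: [-0.3, 0.3, -0.3]
opening: 0.0936
```

```bash
python3 -m pendant '[[0.636,0.86,-0.3,0,0,0,1],[0.636,0.86,-0.5,0,0,0,1],[0.636,0.86,-0.5,0,0,0,1],[0.636,0.86,-0.5,0,0,0,1],[0.636,0.86,-0.5,0,0,0,1]]'
python3 - <<'E'
from h import *
for n,(x,y) in(("side",(180,90)),("top",(220,110))):
    im=arm.capture(n)[:,:,::-1]; cv2.imwrite(f"pics/{n}1.png",cv2.resize(im[y:y+130,x:x+170],None,fx=4,fy=4,interpolation=cv2.INTER_CUBIC))
p=arm.sense()["position"];print(p,proj("side",p),proj("top",p))
E
```

```text
time: 2.02
position: [0.607, -0.0758, 0.1511]
tcp_rot: [0.782, 0.623, -0.004, -0.004]
ft_force: [-0.2, -0.4, -0.1]
opening: 0.0939
[ 0.6075 -0.0783  0.154 ] [254.5947 143.0526] [291.676  155.0286]
```

View pics/side1.png

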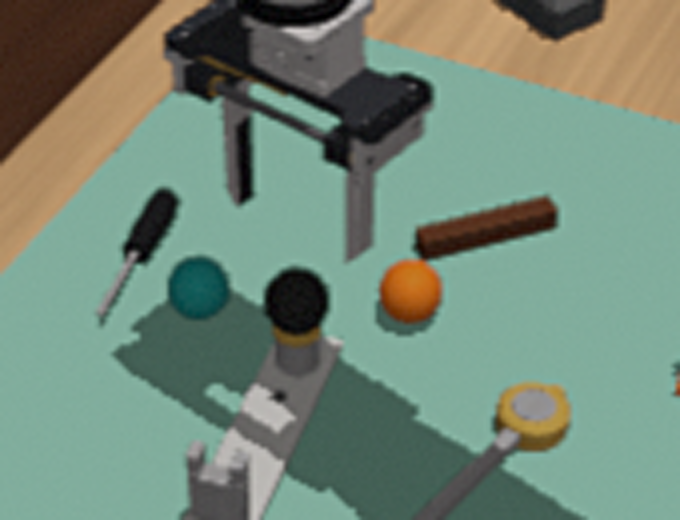

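View pics/top1.png

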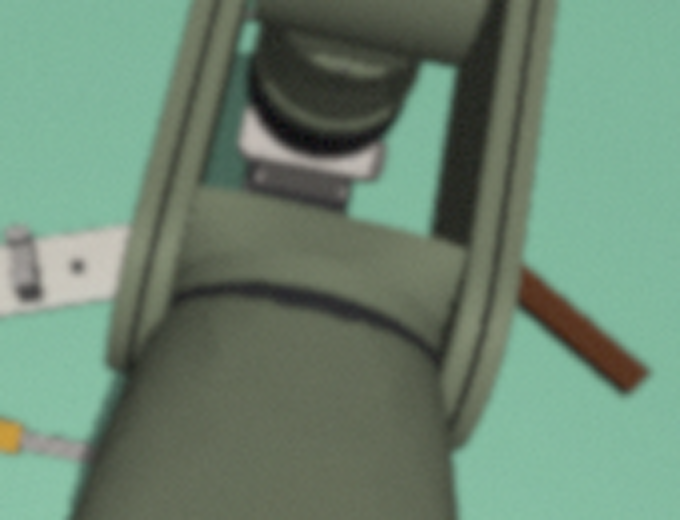

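The side view shows the fingertips (≈254,148) straddling the ball (254,165), with clear space on both sides. Descending.

```bash
python3 -m pendant '[[0.01,0,-0.2,0,0,0,1],[0.01,0,-0.4,0,0,0,1],[0.01,0,-0.6,0,0,0,1],[0.01,0,-0.73,0,0,0,1],[0.01,0,-0.73,0,0,0,1],[0.01,0,-0.73,0,0,0,1]]' 
python3 -m pendant '[[0,0,0,0,0,0,0.3],[0,0,0,0,0,0,0.1],[0,0,0,0,0,0,-0.2],[0,0,0,0,0,0,-0.3],[0,0,0,0,0,0,-0.3],[0,0,0,0,0,0,-0.3],[0,0,0,0,0,0,-0.3],[0,0,0,0,0,0,-0.3],[0,0,0,0,0,0,-0.3]]' 10
```

```text
time: 2.62
position: [0.6081, -0.0806, 0.067]
tcp_rot: [0.784, 0.621, -0.003, -0.001]
ft_force: [-0.0, 0.2, 0.7]
opening: 0.0943
time: 3.37
position: [0.6074, -0.0803, 0.0671]
tcp_rot: [0.783, 0.621, -0.004, -0.002]
ft_force: [-2.6, 1.0, 3.8]
opening: 0.0493
```

```bash
python3 -m pendant '[[0,0,0.1,0,0,0,-0.3],[0,0,0.3,0,0,0,-0.3],[0,0,0.5,0,0,0,-0.3],[0,0,0.7,0,0,0,-0.3],[0,0,0.75,0,0,0,-0.3],[0,0,0.75,0,0,0,-0.3]]' 
python3 - <<'E'
from h import *
im=arm.capture("side")[:,:,::-1]; x,y=180,70;cv2.imwrite(f"pics/side2.png",cv2.resize(im[y:y+150,x:x+170],None,fx=4,fy=4,interpolation=cv2.INTER_CUBIC))
print(arm.sense())
E
```

```text
time: 3.87
position: [0.6098, -0.0808, 0.1604]
tcp_rot: [0.783, 0.621, -0.002, 0.001]
ft_force: [0.5, -0.4, -0.5]
opening: 0.0492
{'time': 3.9167, 'q': array([-0.2705,  0.3409,  1.497 , -0.0037,  1.3085, -0.0399]), 'joint_velocities': array([-0.0004,  0.0325,  0.0449, -0.0021, -0.0004, -0.0012]), 'joint_efforts': array([  0.027 , -43.4358, -28.5031,   0.0667,   0.0234,   0.0007]), 'position': array([ 0.6082, -0.0804,  0.1581]), 'tcp_rot': array([ 0.7834,  0.6215, -0.0028, -0.0008]), 'ft_force': array([-0.4934, -0.519 , -0.8486]), 'moment': array([-0.0116, -0.0561, -0.0075]), 'opening': 0.049281758347686895}
```

View pics/side2.png

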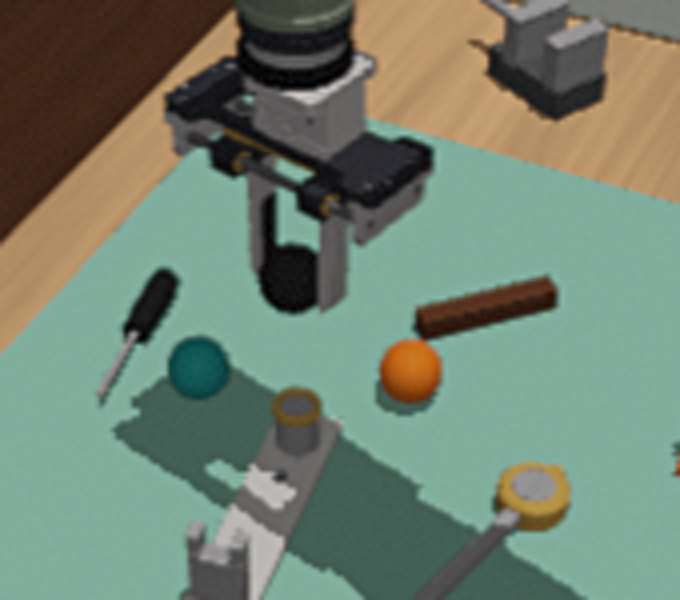

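The ball is held at crop (293,278), and the ring below is empty at crop (297,405). Carrying it to the pot.

```bash
python3 - <<'E'
from h import *
print("ring",onz("side",((297.5)/4-.5+180,(405.5)/4-.5+70),.05))
E
R='x'
python3 -m pendant '[[-0.06,0.25,0,0,0,0,-0.3],[-0.12,0.5,0,0,0,0,-0.3],[-0.18,0.75,0,0,0,0,-0.3],[-0.23,1,0,0,0,0,-0.3],[-0.23,1,0,0,0,0,-0.3]]'
python3 -m pendant '[[-0.06,0.25,0,0,0,0,-0.3],[-0.12,0.5,0,0,0,0,-0.3],[-0.18,0.75,0,0,0,0,-0.3],[-0.23,1,0,0,0,0,-0.3],[-0.23,1,0,0,0,0,-0.3]]'
python3 -m pendant '[[-0.06,0.25,0,0,0,0,-0.3],[-0.12,0.5,0,0,0,0,-0.3],[-0.18,0.75,0,0,0,0,-0.3],[-0.2,1,0,0,0,0,-0.3],[-0.2,1,0,0,0,0,-0.3]]'
```

```text
ring [ 0.6093 -0.0759  0.05  ]
time: 4.33
position: [0.5774, 0.0446, 0.1553]
tcp_rot: [0.782, 0.623, -0.004, -0.004]
ft_force: [-0.1, 0.5, -0.8]
opening: 0.0492
time: 4.75
position: [0.547, 0.1688, 0.153]
tcp_rot: [0.781, 0.625, -0.005, -0.006]
ft_force: [-0.3, 0.2, -0.4]
opening: 0.0497
time: 5.17
position: [0.5214, 0.2924, 0.1512]
tcp_rot: [0.779, 0.627, -0.006, -0.007]
ft_force: [-0.4, 0.0, -1.1]
opening: 0.0494
```

```bash
python3 -m pendant '[[0.03,0.12,0,0,0,0,-0.3],[0.03,0.12,0,0,0,0,-0.3],[0.03,0.12,0,0,0,0,-0.3]]'
python3 - <<'E'
from h import *
for n,(x,y) in(("side",(140,170)),("top",(70,120))):
    im=arm.capture(n)[:,:,::-1]; cv2.imwrite(f"pics/{n}3.png",cv2.resize(im[y:y+150,x:x+170],None,fx=4,fy=4,interpolation=cv2.INTER_CUBIC))
s=arm.sense();print(s["position"],s["opening"],s["tcp_rot"])
E
```

```text
time: 5.42
position: [0.5246, 0.3057, 0.1496]
tcp_rot: [0.779, 0.627, -0.007, -0.007]
ft_force: [0.1, 0.4, -0.1]
opening: 0.0494
[0.5249 0.3052 0.1503] 0.04936403498739113 [ 0.7795  0.6263 -0.0068 -0.0072]
```

View pics/side3.png

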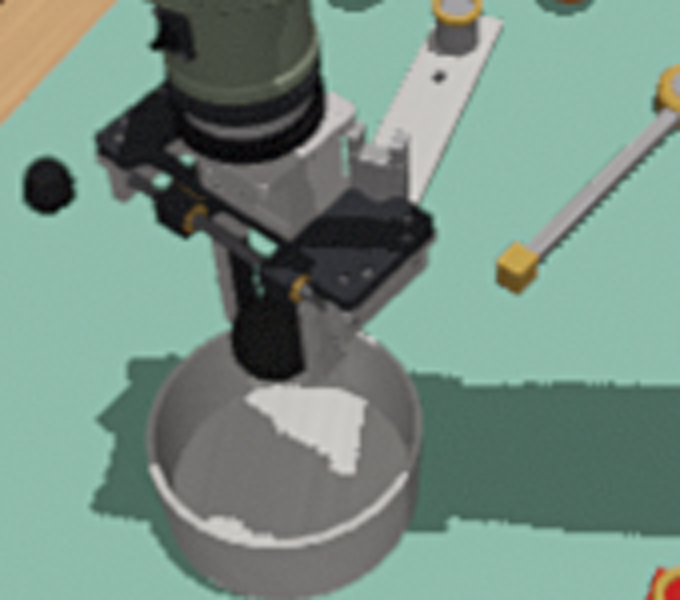

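View pics/top3.png

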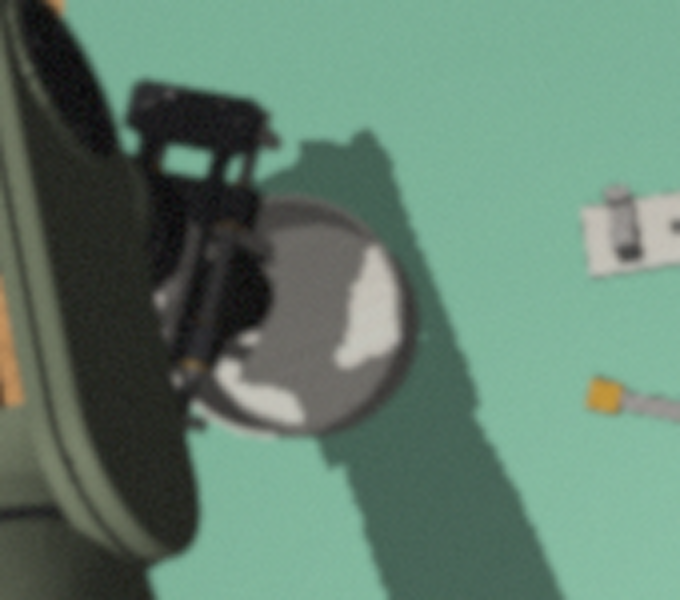

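The ball hangs over the pot (side crop ball (270,345); pot mouth centred around (285,435) and lower). Lowering slowly.

```bash
python3 -m pendant '[[0,0.02,-0.1,0,0,0,-0.3],[0.01,0.02,-0.2,0,0,0,-0.3],[0.01,0.02,-0.3,0,0,0,-0.3],[0.01,0.02,-0.4,0,0,0,-0.3],[0.01,0.02,-0.5,0,0,0,-0.3],[0.01,0.02,-0.6,0,0,0,-0.3],[0.01,0.02,-0.7,0,0,0,-0.3],[0.01,0.02,-0.8,0,0,0,-0.3],[0.01,0.02,-0.85,0,0,0,-0.3],[0.01,0.02,-0.85,0,0,0,-0.3]]'
python3 - <<'E'
from h import *
for n,(x,y) in(("side",(140,170)),):
    im=arm.capture(n)[:,:,::-1]; cv2.imwrite(f"pics/{n}4.png",cv2.resize(im[y:y+150,x:x+170],None,fx=4,fy=4,interpolation=cv2.INTER_CUBIC))
s=arm.sense();print(s["position"],s["opening"],s["ft_force"])
E
```

```text
time: 6.35
position: [0.5245, 0.307, 0.0458]
tcp_rot: [0.779, 0.626, -0.009, -0.008]
ft_force: [-0.1, 0.0, -1.5]
opening: 0.049
[0.5254 0.3074 0.0471] 0.04915054672113961 [-0.209   0.4127 -0.2102]
```

View pics/side4.png

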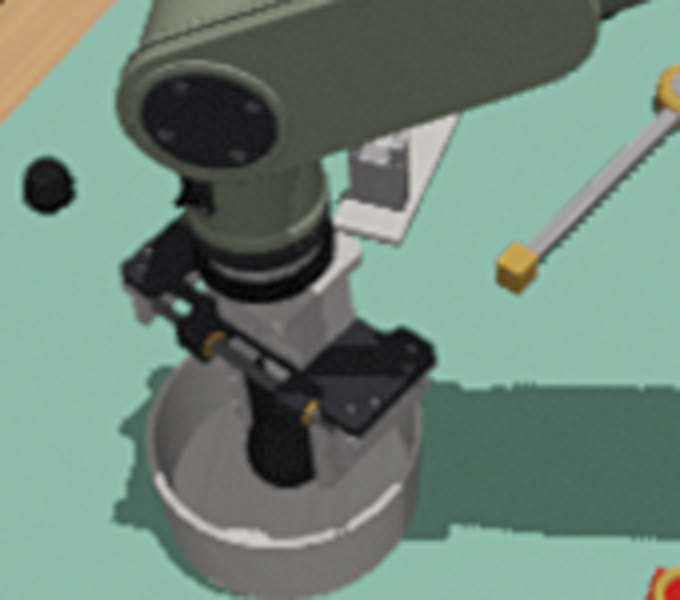

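```bash
python3 -m pendant '[[0,0,-0.04,0,0,0,-0.3],[0,0,-0.08,0,0,0,-0.3],[0,0,-0.12,0,0,0,-0.3],[0,0,-0.13,0,0,0,-0.3],[0,0,-0.13,0,0,0,-0.3]]'
```

```text
time: 6.82
position: [0.525, 0.3072, 0.031]
tcp_rot: [0.779, 0.626, -0.008, -0.008]
ft_force: [0.1, -0.2, -0.6]
opening: 0.0495
```

```bash
python3 -m pendant '[[0,0,-0.01,0,0,0,-0.3],[0,0,-0.02,0,0,0,-0.3],[0,0,-0.02,0,0,0,-0.3]]'; python3 -m pendant '[[0,0,0,0,0,0,0.1],[0,0,0,0,0,0,0.1],[0,0,0,0,0,0,0.15],[0,0,0,0,0,0,0.2],[0,0,0,0,0,0,0.2],[0,0,0,0,0,0,0.3],[0,0,0,0,0,0,0.3],[0,0,0,0,0,0,0.3],[0,0,0,0,0,0,0.3]]'
python3 - <<'E'
from h import *
for n,(x,y) in(("side",(140,170)),):
    im=arm.capture(n)[:,:,::-1]; cv2.imwrite(f"pics/{n}5.png",cv2.resize(im[y:y+150,x:x+170],None,fx=4,fy=4,interpolation=cv2.INTER_CUBIC))
s=arm.sense();print(s["position"],s["opening"],s["ft_force"])
E
```

```text
time: 7.07
position: [0.525, 0.3072, 0.0285]
tcp_rot: [0.779, 0.626, -0.008, -0.008]
ft_force: [-0.3, -0.7, -0.8]
opening: 0.0495
time: 7.82
position: [0.5249, 0.3072, 0.0285]
tcp_rot: [0.779, 0.626, -0.008, -0.008]
ft_force: [-1.0, -0.6, -0.9]
opening: 0.0611
[0.525  0.3072 0.0285] 0.06101650332778042 [-0.4179 -0.0314  0.5992]
```

View pics/side5.png

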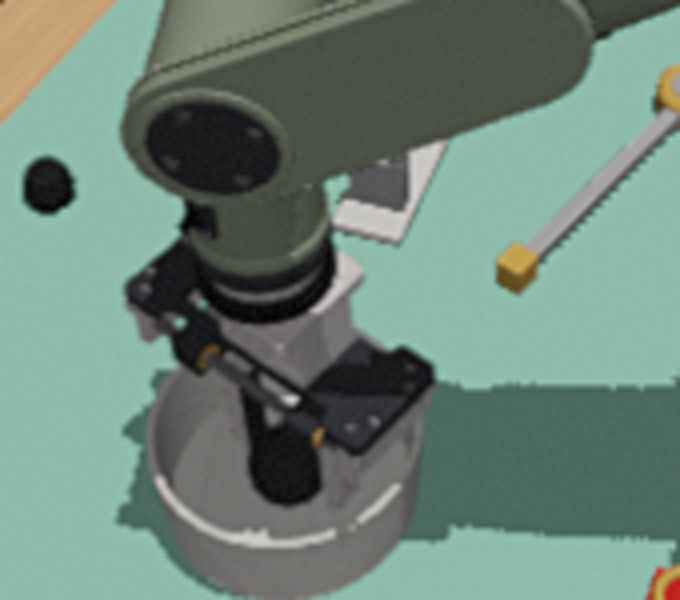

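Ball released on the floor, with the fingers spread around it. Lifting straight out.

```bash
python3 -m pendant '[[0,0,0.1,0,0,0,0.35],[0,0,0.3,0,0,0,0.35],[0,0,0.55,0,0,0,0.35],[0,0,0.85,0,0,0,0.35],[0,0,1,0,0,0,0.35],[0,0,1,0,0,0,0.35]]'
python3 -m pendant '[[-0.05,-0.25,0,0,0,0,0.35],[-0.1,-0.6,0,0,0,0,0.35],[-0.2,-0.9,0,0,0,0,0.35],[-0.2,-1,0,0,0,0,0.35],[-0.2,-1,0,0,0,0,0.35]]'
python3 - <<'E'
from h import *
for n,(x,y) in(("side",(140,170)),("top",(90,120))):
    im=arm.capture(n)[:,:,::-1]; cv2.imwrite(f"pics/{n}6f.png",im);cv2.imwrite(f"pics/{n}6.png",cv2.resize(im[y:y+150,x:x+200],None,fx=4,fy=4,interpolation=cv2.INTER_CUBIC))
s=arm.sense();print(s["position"],s["opening"],s["ft_force"])
E
```

```text
time: 8.37
position: [0.529, 0.3089, 0.1559]
tcp_rot: [0.779, 0.626, -0.002, -0.006]
ft_force: [0.7, 0.5, -0.0]
opening: 0.0638
time: 8.78
position: [0.5039, 0.1864, 0.1551]
tcp_rot: [0.781, 0.625, -0.003, -0.006]
ft_force: [-0.8, 0.6, 0.3]
opening: 0.0637
[0.5052 0.1892 0.1557] 0.0634193235300022 [ 0.2189  0.0056 -0.6157]
```

View pics/side6.png

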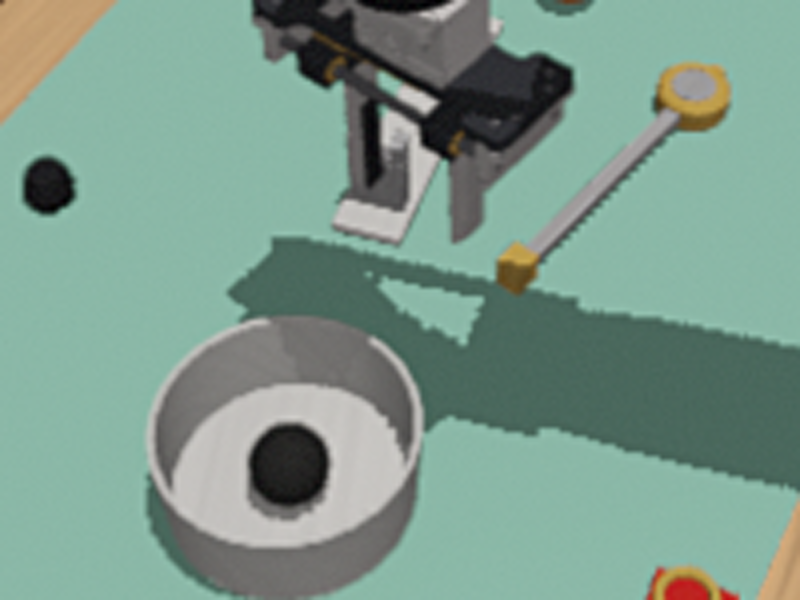

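View pics/top6.png

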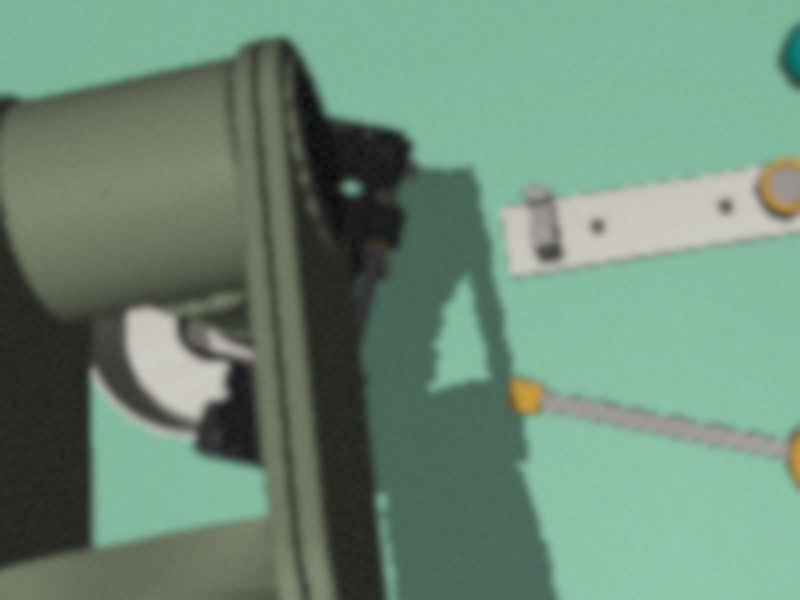

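The ball rests near the middle of the pot (side crop (288,464)). Moving over the pendulum's balance point (≈0.444, −0.031).

```bash
python3 -m pendant '[[-0.08,-0.3,0,0,0,0,0.35],[-0.16,-0.6,0,0,0,0,0.35],[-0.25,-0.92,0,0,0,0,0.35],[-0.25,-0.92,0,0,0,0,0.35],[-0.25,-0.92,0,0,0,0,0.35]]'
python3 -m pendant '[[-0.08,-0.3,-0.1,0,0,0,0.2],[-0.16,-0.6,-0.2,0,0,0,0.1],[-0.25,-0.92,-0.4,0,0,0,0],[-0.25,-0.92,-0.6,0,0,0,0],[-0.25,-0.92,-0.6,0,0,0,0],[-0.25,-0.92,-0.6,0,0,0,0]]'
python3 - <<'E'
from h import *
m=lambda c,o,f:(np.array(c)+.5)/f-.5+np.array(o)
print("ring top",onz("top",m((783,188),(90,120),4),.05))
t=cv2.imread("pics/top6f.png");h=cv2.cvtColor(t,cv2.COLOR_BGR2HSV)
print([b for b in blobs(t,(h[:,:,0]>12)&(h[:,:,0]<32)&(h[:,:,1]>100)&(h[:,:,2]>100)) if 200<b[1][0]<330 and 150<b[1][1]<260])
s=arm.sense();print(s["position"],s["opening"],s["tcp_rot"])
im=arm.capture("side")[:,:,::-1];x,y=200,110;cv2.imwrite("pics/side7.png",cv2.resize(im[y:y+150,x:x+170],None,fx=4,fy=4,interpolation=cv2.INTER_CUBIC))
E
```

```text
time: 9.3
position: [0.4757, 0.0788, 0.1558]
tcp_rot: [0.78, 0.625, -0.002, -0.006]
ft_force: [-0.9, -0.2, -0.4]
opening: 0.0633
time: 9.8
position: [0.4453, -0.03, 0.0828]
tcp_rot: [0.78, 0.626, -0.002, -0.008]
ft_force: [0.3, -0.2, 1.1]
opening: 0.047
ring top [ 0.6042 -0.072   0.05  ]
[([0, 51, 512, 333, 70799], [275.0, 228.6]), ([280, 160, 13, 14, 60], [285.7, 166.9]), ([314, 177, 17, 17, 191], [321.7, 184.8]), ([217, 215, 8, 8, 56], [220.5, 218.5]), ([287, 225, 22, 19, 185], [296.8, 234.2])]
[ 0.4453 -0.03    0.0828] 0.04697335012808556 [ 0.7802  0.6255 -0.0021 -0.0081]
```

View pics/side7.png

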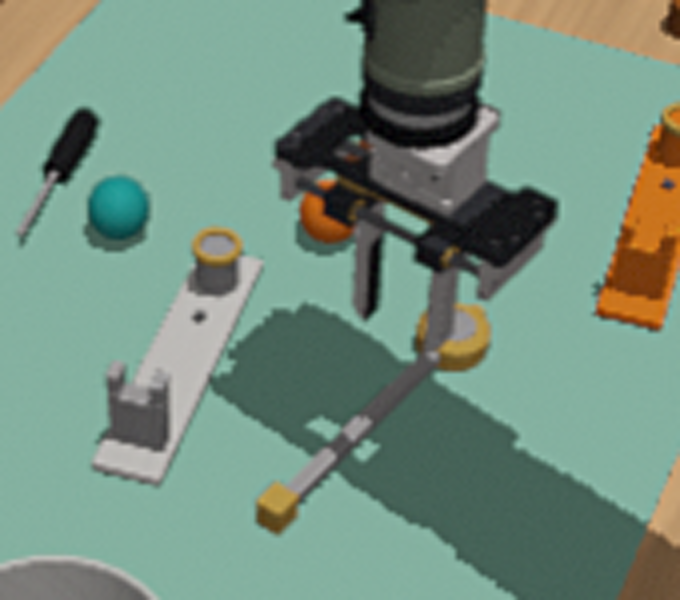

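The fingers straddle the rod's line (tips at crop (366,315) and (440,357)). Descending.

```bash
python3 -m pendant '[[0,0,-0.15,0,0,0,0],[0,0,-0.3,0,0,0,0],[0,0,-0.4,0,0,0,0],[0,0,-0.5,0,0,0,0],[0,0,-0.55,0,0,0,0],[0,0,-0.56,0,0,0,0],[0,0,-0.56,0,0,0,0]]'
python3 - <<'E'
from h import *
s=arm.sense();print(s["position"],s["opening"],s["tcp_rot"])
im=arm.capture("side")[:,:,::-1];x,y=200,110;cv2.imwrite("pics/side8.png",cv2.resize(im[y:y+150,x:x+170],None,fx=4,fy=4,interpolation=cv2.INTER_CUBIC))
E
```

```text
time: 10.43
position: [0.4479, -0.0293, 0.0177]
tcp_rot: [0.779, 0.627, -0.001, -0.006]
ft_force: [0.1, 0.2, -0.3]
opening: 0.0471
[ 0.4479 -0.0293  0.0177] 0.04713035674371212 [ 0.7793  0.6266 -0.0007 -0.0062]
```

View pics/side8.png

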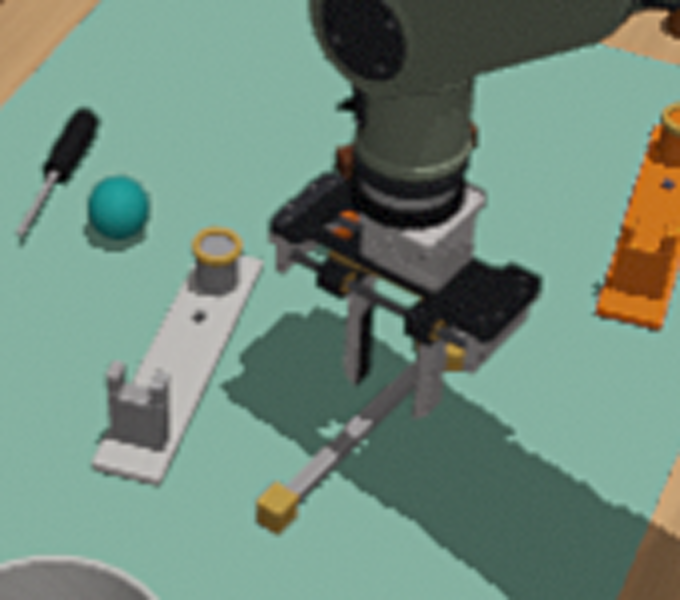

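```bash
python3 -m pendant '[[-0.02,-0.015,-0.015,0,0,0,0],[-0.025,-0.015,-0.03,0,0,0,0],[-0.025,-0.015,-0.03,0,0,0,-0.3],[-0.025,-0.015,-0.03,0,0,0,-0.5],[-0.025,-0.015,-0.03,0,0,0,-0.7],[-0.025,-0.015,-0.03,0,0,0,-1],[-0.025,-0.015,-0.03,0,0,0,-1],[-0.025,-0.015,-0.03,0,0,0,-1],[-0.025,-0.015,-0.03,0,0,0,-1],[-0.025,-0.015,-0.03,0,0,0,-1],[-0.025,-0.015,-0.03,0,0,0,-1],[-0.025,-0.015,-0.03,0,0,0,-1]]' 55
python3 -m pendant '[[0,0,0,0,0,0,-1],[0,0,0,0,0,0,-1],[0,0,0,0,0,0,-1]]'
```

```text
time: 11.48
position: [0.4435, -0.0311, 0.0142]
tcp_rot: [0.779, 0.626, -0.002, -0.007]
ft_force: [-3.7, 0.7, 5.8]
opening: 0.0112
time: 11.73
position: [0.4435, -0.0311, 0.0142]
tcp_rot: [0.779, 0.626, -0.002, -0.007]
ft_force: [-1.9, 0.1, 2.3]
opening: 0.0114
```

```bash
python3 -m pendant '[[0,0,0.05,0,0,0,-1],[0,0,0.15,0,0,0,-1],[0,0,0.25,0,0,0,-1],[0,0,0.35,0,0,0,-1],[0,0,0.45,0,0,0,-1],[0,0,0.55,0,0,0,-1],[0,0,0.65,0,0,0,-1],[0,0,0.75,0,0,0,-1],[0,0,0.85,0,0,0,-1],[0,0,0.95,0,0,0,-1],[0,0,1,0,0,0,-1],[0,0,1,0,0,0,-1]]'
python3 - <<'E'
from h import *
s=arm.sense();print(s["position"],s["opening"],s["tcp_rot"],s["ft_force"],s["moment"])
for n,(x,y) in(("side",(200,80)),("top",(190,110))):
    im=arm.capture(n)[:,:,::-1];cv2.imwrite(f"pics/{n}9.png",cv2.resize(im[y:y+150,x:x+170],None,fx=4,fy=4,interpolation=cv2.INTER_CUBIC))
E
```

```text
time: 12.73
position: [0.4443, -0.0313, 0.1351]
tcp_rot: [0.779, 0.626, -0.001, -0.006]
ft_force: [0.8, -0.3, -5.6]
opening: 0.0114
[ 0.4443 -0.0313  0.1351] 0.011404481852524444 [ 0.7795  0.6264 -0.0009 -0.0062] [ 0.8185 -0.3489 -5.6   ] [-0.0334 -0.1482  0.0497]
```

View pics/side9.png

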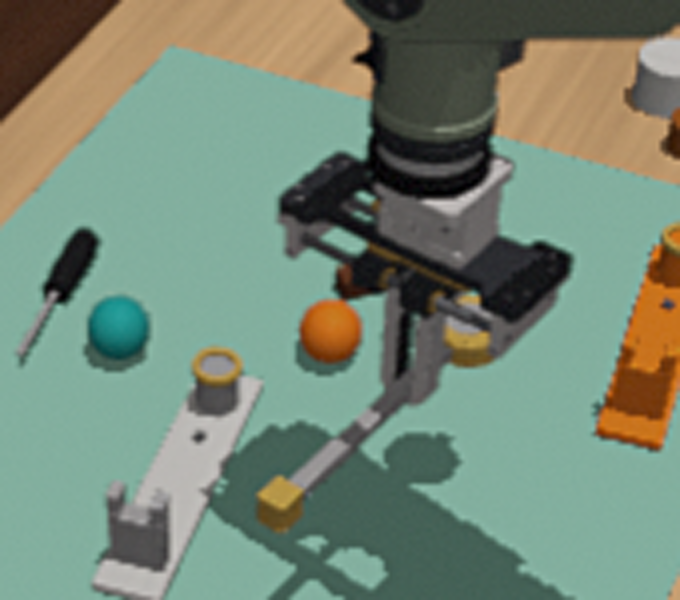

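View pics/top9.png

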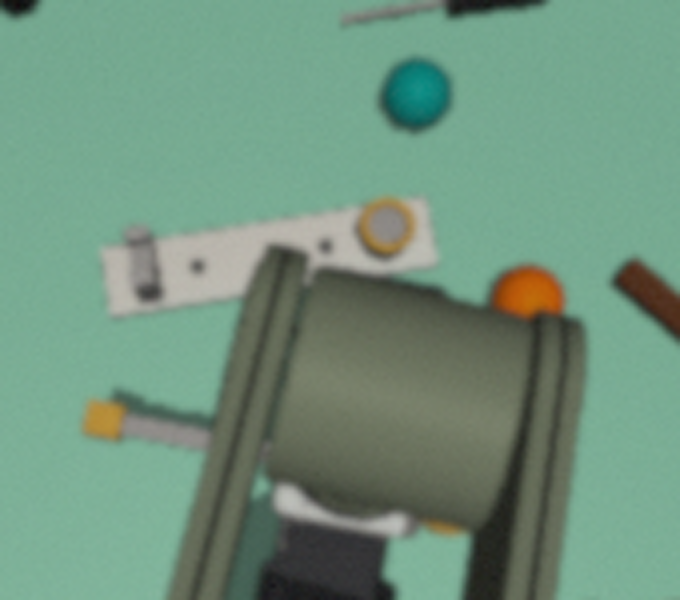

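Lifted, level and held. Moving over the grey cradle: dx ≈ +0.154, dy ≈ +0.027, turn ≈ +0.225 (about 20°).

```bash
python3 -m pendant '[[0.1,0.02,0,0,0,0.03,-1],[0.2,0.04,0,0,0,0.06,-1],[0.35,0.06,0,0,0,0.09,-1],[0.5,0.09,0,0,0,0.12,-1],[0.6,0.11,0,0,0,0.15,-1],[0.7,0.13,0,0,0,0.18,-1],[0.8,0.14,0,0,0,0.21,-1],[0.8,0.14,0,0,0,0.225,-1],[0.8,0.14,0,0,0,0.225,-1]]'
python3 -m pendant '[[0.1,0.02,0,0,0,0,-1],[0.2,0.04,0,0,0,0,-1],[0.3,0.06,0,0,0,0,-1],[0.4,0.08,0,0,0,0,-1],[0.45,0.08,0,0,0,0,-1],[0.48,0.08,0,0,0,0,-1],[0.48,0.08,0,0,0,0,-1],[0.48,0.08,0,0,0,0,-1]]'
python3 - <<'E'
from h import *
s=arm.sense();print(s["position"],s["opening"],s["tcp_rot"],s["ft_force"],s["moment"])
for n,(x,y) in(("side",(180,80)),("top",(190,110))):
    im=arm.capture(n)[:,:,::-1];cv2.imwrite(f"pics/{n}10.png",cv2.resize(im[y:y+150,x:x+170],None,fx=4,fy=4,interpolation=cv2.INTER_CUBIC))
E
```

```text
time: 13.58
position: [0.5381, -0.014, 0.132]
tcp_rot: [0.657, 0.754, -0.004, -0.008]
ft_force: [0.2, -0.4, -5.2]
opening: 0.0117
time: 14.25
position: [0.5946, -0.0045, 0.1315]
tcp_rot: [0.657, 0.754, -0.005, -0.009]
ft_force: [0.2, 0.2, -5.6]
opening: 0.0115
[ 0.5946 -0.0045  0.1315] 0.011473026132151969 [ 0.6571  0.7537 -0.0047 -0.0092] [ 0.239   0.2021 -5.6215] [-0.0327 -0.0804 -0.0234]
```

View pics/side10.png

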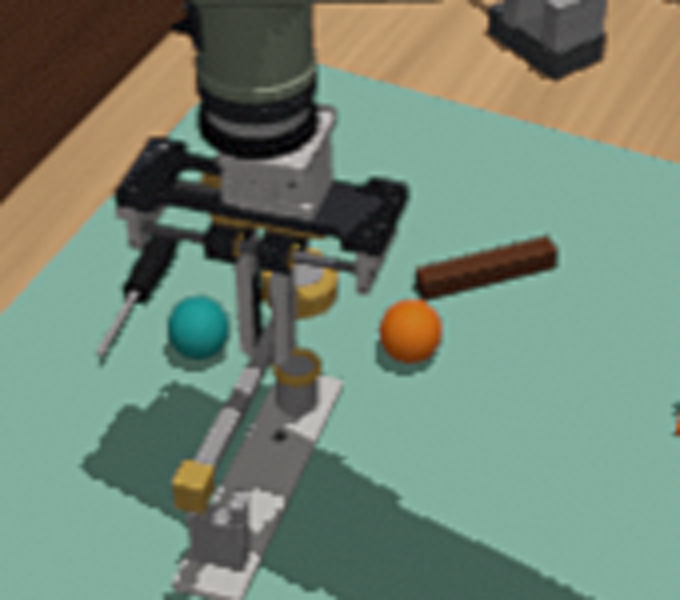

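View pics/top10.png

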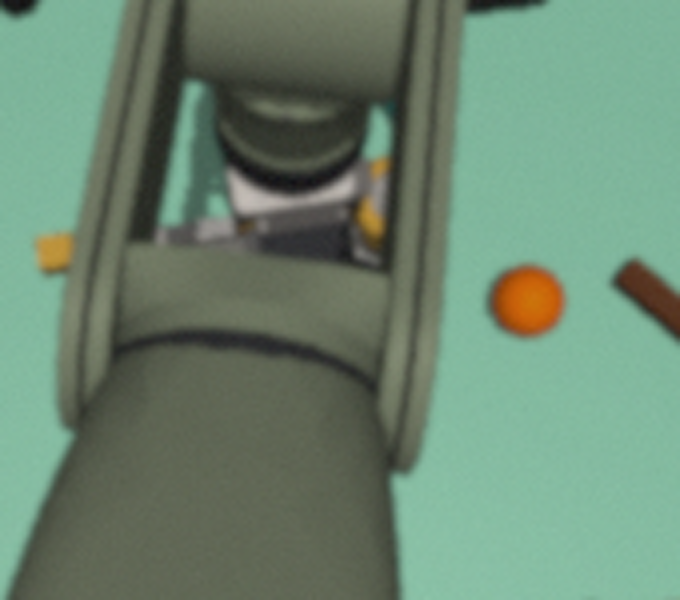

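```bash
python3 - <<'E'
from h import *
m=lambda c,o,f:(np.array(c)+.5)/f-.5+np.array(o)
print(onz("side",m((193,485),(180,80),4),.135),onz("top",m((55,253),(190,110),4),.139))
print("tri",tri(m((193,485),(180,80),4),m((55,253),(190,110),4)))
u=np.array([np.cos(1.705),np.sin(1.705),0]);ring=np.array([.607,-.074,0])
print("expected block",ring+.207*u)
# expected bob drum extents in side picture, crop coords
c=np.array([.5946,-.0045,.129])-.07*u
for a in np.linspace(0,2*np.pi,8,endpoint=False):
    q=c+[.027*np.cos(a),.027*np.sin(a),.012];print((proj("side",q)-[180,80])*4,end=" ")
E
```

```text
[0.5762 0.1345 0.135 ] [0.573  0.1331 0.139 ]
tri (array([0.5752, 0.1341, 0.1347]), [np.float64(1.195199494156621), np.float64(1.19519949415668)])
expected block [0.5793 0.1311 0.    ]
[265.9137 260.8542] [263.4765 279.7348] [282.8043 294.248 ] [312.657  295.5227] [334.9705 282.765 ] [336.6067 263.8194] [317.1756 249.8232] [288.1239 248.6135]
```

Bob and block agree with the expected spots to about 4 mm. Small correction, levelling and lowering to about 5 cm clearance.

```bash
python3 -m pendant '[[0.01,-0.01,-0.03,0,-0.005,0,-1],[0.02,-0.015,-0.06,0,-0.01,0,-1],[0.033,-0.017,-0.09,-0.003,-0.013,0,-1],[0.033,-0.017,-0.12,-0.003,-0.013,0,-1],[0.033,-0.017,-0.13,-0.003,-0.013,0,-1],[0.033,-0.017,-0.13,-0.003,-0.013,0,-1],[0.033,-0.017,-0.13,-0.003,-0.013,0,-1],[0.033,-0.017,-0.13,-0.003,-0.013,0,-1]]'
python3 - <<'E'
from h import *
s=arm.sense();print(s["position"],s["opening"],s["tcp_rot"],s["ft_force"],s["joint_velocities"])
for n,(x,y) in(("side",(160,100)),("top",(90,110))):
    im=arm.capture(n)[:,:,::-1];cv2.imwrite(f"pics/{n}11.png",cv2.resize(im[y:y+200,x:x+190],None,fx=3,fy=3,interpolation=cv2.INTER_CUBIC))
E
```

```text
time: 15.02
position: [0.5989, -0.0065, 0.1162]
tcp_rot: [0.657, 0.754, 0.0, 0.0]
ft_force: [0.2, -0.1, -5.2]
opening: 0.0115
[ 0.5989 -0.0065  0.1162] 0.011532994094266467 [0.6571 0.7538 0.0005 0.0004] [ 0.2486 -0.0563 -5.1653] [-0.0025 -0.0019 -0.0017  0.0019 -0.0008 -0.0013]
```

View pics/side11.png

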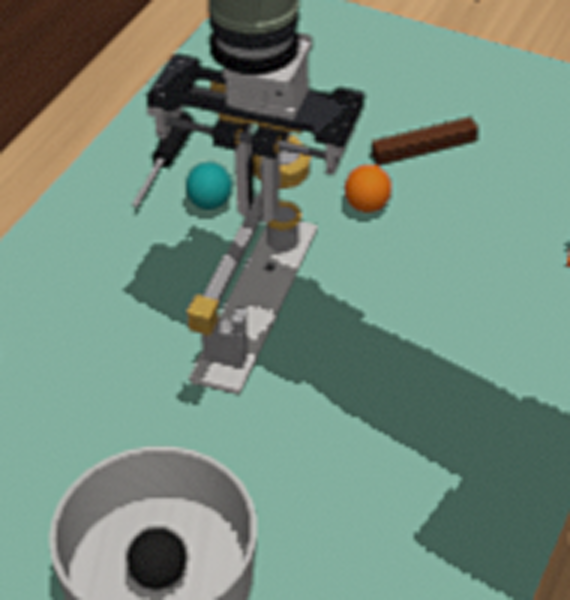

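View pics/top11.png

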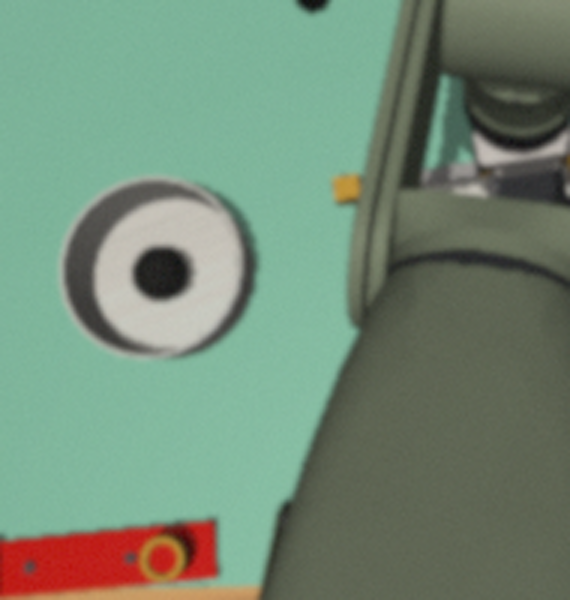

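```bash
python3 - <<'E'
from h import *
m=lambda c,o,f:(np.array(c)+.5)/f-.5+np.array(o)
a,b=m((202,314),(160,100),3),m((346,188),(90,110),3)
print(onz("side",a,.12),onz("top",b,.124),tri(a,b))
E
python3 -m pendant '[[0,0,0,0,0,0,-1],[0,0,0,0,0,0,-1],[0,0,0,0,0,0,-1],[0,0,0,0,0,0,-1]]'
python3 -c "
from cell import arm
s=arm.sense();print(s['position'],s['joint_velocities'],s['opening'])
arm.close_job()"
```

```text
[0.5799 0.1338 0.12  ] [0.5776 0.1314 0.124 ] (array([0.5798, 0.1325, 0.1184]), [np.float64(0.9272083623580621), np.float64(0.9272083623578898)])
time: 15.45
position: [0.599, -0.0065, 0.1164]
tcp_rot: [0.657, 0.754, 0.001, 0.001]
ft_force: [0.1, -0.5, -5.8]
opening: 0.0117
[ 0.59898819 -0.00650479  0.11643408] [ 0.00061812  0.00046367  0.00034611 -0.00099608 -0.00056269  0.00062481] 0.011690067217832266
the job is handed in; nothing more can be done
```

I handed the job in at about 15.5 s with the pendulum still held over the grey cradle. No verdict is reported, so this rests on my own checks.

- **Ball:** I took the black ball off the ring, lowered it to the pot floor and released it there. The final pictures show it lying near the middle of the pot.
- **Pendulum grip:** I gripped it within about 1 mm of the balance point as I had located it, with the grip set to 55 N.
- **Pendulum pose:** It hangs level, with the tool's tilt about 0.001 rad. The bob's underside is about 5 cm above the ring, and the joints were near rest.
- **Alignment:** The top block measured within about 2–3 mm of where it belongs. At the last pose the bob was half hidden by the gripper and I did not measure it again. Its outline had matched in the side view before the last 4 mm correction.
- **Disagreements:** The two cameras differed by 2–5 mm on several points, so I used their averages.
- **Bystanders:** The block, screwdriver and loupe look unmoved in the pictures. I did not measure their positions.

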